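# Move the scalded chopstick rest with tongs

## Task

The blue chopstick rest has just been scalded, so don't touch it with the gripper: pick up the sprung tongs by their red grips, squeeze them to nip the blue rest, lift it clear of the counter, and set it down gently, upright and wholly on the round cork mat. Let it go by easing the tongs open, then lay the tongs back down flat on the bare counter and let go of them. Leave the white rest where it is.

Things in the scene. Friction and masses are not known exactly. Their poses are not given: they have to be found in the camera images.
- tongs_grip (a point): Midpoint between the red grips of steel sprung tongs lying on the counter, 12 mm above their underside; x towards the open tips, z up. Pivot post (16 mm wide) 100 mm behind. Grips: 24 mm high, 68 mm long, 58 mm over their outsides when free. Spring pushes each finger 3 N free, 7 N when closed on a rest. Carry pressed to about 50 mm; squeeze shut with 15-20 N; closed stop 26 mm. 90 g.
- tongs_tips (a point): Pinching centre between the tongs' two cupped paddle tips, 80 mm ahead of tongs_grip along its x, same height and axes. Tips: 24 mm high (underside up), end 95 mm ahead, 71 mm apart inside and 78 mm outside when free; 1 mm less over the grips brings them 1.8 mm closer: 57 mm apart with grips at 50 mm, on a 30 mm rest at about 35 mm. Easing the grips back to 50 mm frees the rest, tongs still held.
- blue_rest_center (a point): Blue glazed ceramic chopstick rest, the one to move: a round drum 30 mm across and 22 mm high with two small ridges on top (a saddle), mass about 34 g; stands upright on the counter. The point is its centre, 11 mm above its underside; z up.
- white_rest_center (a point): White chopstick rest of the same shape and size, a bystander to leave where it is. The point is its centre, 11 mm above its underside.
- mat_top (a point): Round cork mat, 100 mm across and 8 mm thick, fixed flat on the counter. The point is the centre of its top face, 8 mm above the counter; z up.

How it is judged:
By the outcome, as a careful person would: the job done as asked, in the order asked, and still so for the second after the job is handed in, with the robot touching nothing.
It also fails if it takes over 51 s, if anything falls off the work surface, if the arm or the gripper's body presses on something with over 40 N, if the wrist force passes 120 N, or if a joint passes its speed limit or range.

## Robot

A 7-joint arm with a two-finger parallel gripper is mounted at the origin on the work surface. World frame = base frame: x ahead of the robot, y to its left, z up, the work surface at z = 0. Lengths are in mm, angles in rad, forces in N, time in s.
With the tool pointing down it reaches from about 400 to 875 mm from the base axis. Payload 4.4 kg.
Tool frame: the origin (TCP) lies at the very end of the fingers, on their centre line; the grasp point (between the pads) lies 19 mm behind it (ctrl.grip_depth is the distance from the TCP to the grasp point, in mm); z points along the fingers, x is the direction in which the jaws open and shut, and the axes are right-handed (so a half turn about z gives the same grasp; the last joint's range is limited). The gripper opens to 85 mm and grips with 20 to 120 N. Pads are 22 mm wide; open, the fingers measure 114 mm over their backs; the gripper's body (76 mm by 85 mm) begins 54 mm behind the grasp point. The pads swing forward as they close: fully open they stand 13 mm farther back than shut.
Start: joints at [-1.208, 0.628, 0.038, 1.517, -0.027, 0.996, -0.02], TCP at [270.236, 591.177, 231.313] pointing down, gripper open.
Joint ranges: [-3.06, 3.06], [-0.37, 2.12], [-1.25, 1.32], [0.18, 2.47], [-1.1, 4.24], [0.23, 1.98], [-2.94, 2.94]. Speed limits (rad/s): [2.57, 2.57, 3.14, 3.14, 3.14, 3.14, 3.14].

## Interface

Orientations are given as [roll, pitch, yaw] about the fixed x, y, z axes, in that order (R = Rz(yaw) Ry(pitch) Rx(roll)).
In Python, from cell import ctrl gives the robot as it stands.
- The arm moves only by the shell command python3 -m creep 'ROWS'. ROWS is JSON, a list of rows, each an object with "hand": the opening, from 0 (shut) to 1 (fully open); "travel": the shift along the tool's x, y, z in cm, a list of three; "angular": the turn, a rotation vector about the tool's x, y, z in degrees, a list of three. In form: [{"hand": hand, "travel": [tx, ty, tz], "angular": [rx, ry, rz]}, ...]. A call has 1 to 20 rows; each row is the pose to reach, as a shift and turn from the pose measured when the call began, along the tool's axes at that moment; what a row does not reach only later rows make up. A row lasts 1/10 s, in which the tool goes at most 50 mm and 8.59 degrees, less where a joint would pass 70% of its speed; a pose out of reach is approached as far as the arm can. A call with a gripper value outside its range is refused whole. The fingers move at their own pace and stop on an object; the grip force is fixed at half the most. Time passes only in rows, so rows that repeat a pose let the fingers close. It gives the time, the measured TCP pose, the force and the opening at its end, in the units of the state.
- ctrl.read_state(): the state, without advancing time (a new reading comes with each control period).
- ctrl.get_image(name): name is "scene" or "top" or "wrist"; returns a dict with "frame" (400x640x3 uint8, red, green, blue), "fx", "fy", "cx", "cy" (pixels), "origin" and "orientation" of the camera in the world. Camera axes: x right, y down, z forward; pixel columns grow to the right and rows downward; lengths in mm; the calibration is good to about 2 mm. A picture is of the moment at which its call begins. There is no depth.
- ctrl.finish_job(): hands the job in, once; it reports no verdict.
Trained networks look in the newest picture that a camera, given by its name, has taken for a name from the list of things; names that differ only in an ending like _2 or _b are one class to them, and where a whole thing is asked for, a point or a joint stands for the part that bears it (a point fixed in the world has none). Each returns a list of dicts, best first, with "confidence" (0 to 1); they miss things now and then, are a little off and sometimes report something else, mostly with a low value. They report only what shows in the picture. A call takes as long as a camera call.
- ctrl.regions_of(camera, thing): "region" (400x640 bool, what is visible of it).
- ctrl.spot_point(camera, thing): "at" ([x, y, z] in mm, in world coordinates, good to about 4 mm: a listed point, or the origin of a listed thing).
The state is a dict: "clock": time; "qpos": joint angles; "qd": joint speeds; "tau": joint torques, N m; "eef_pos": TCP position; "tool_rot": TCP orientation; "force": force on the tool from outside, world axes, zero at the start; "torque": the same for the moment, N m; "width": finger opening in mm.
Only numpy, scipy, OpenCV 4.12 (cv2) and the standard library are available. Lean on these libraries where they do the work, as an engineer would, in place of code of your own. Each camera call takes 0.05 s, during which the arm holds its last target. There are 200 camera calls.

## Working session

There is one attempt and no reset: what is moved stays moved. The work goes in short steps, Python scripts to look and compute and a shell command to move; the robot and the scene stay as the last step left them, time stands still between calls to the robot, and variables do not carry over. Pictures are saved under pics/ and viewed, about 8 in all and at most 12, crops included, and the job is handed in when it is done.

```bash
mkdir -p pics; ls
python3 - <<'E'
from cell import ctrl
import cv2,numpy as np
s=ctrl.read_state();print({k:np.round(v,3).tolist() for k,v in s.items()})
for c in ["top","scene"]:
    im=ctrl.get_image(c);cv2.imwrite(f"pics/{c}0.png",im["frame"][:,:,::-1])
    print(c,im["fx"],im["origin"],im["orientation"])
    for t in ["tongs_grip","tongs_tips","blue_rest_center","white_rest_center","mat_top"]:
        print(t,[(np.round(d["at"],1).tolist(),round(d["confidence"],2)) for d in ctrl.spot_point(c,t)])
E
```

```text
pics
{'clock': 0.0, 'qpos': [-1.208, 0.629, 0.038, 1.518, -0.027, 0.996, -0.02], 'qd': [0.0, -0.001, 0.0, -0.001, 0.002, 0.001, -0.001], 'tau': [-0.0, -56.342, 1.226, -19.345, 0.011, 0.01, -0.0], 'eef_pos': [269.94, 590.604, 230.391], 'tool_rot': [-3.142, 0.002, 1.142], 'force': [0.894, 0.289, 0.11], 'torque': [0.04, -0.005, -0.038], 'width': 85.502}
top 394.494719519611 [428.31511467 -21.18585053 811.92383445] [-2.96103635 -0.02846513 -1.58862832]
tongs_grip [([504.4, -13.5, 10.1], 0.84)]
tongs_tips []
blue_rest_center [([619.0, -169.8, 9.4], 0.57)]
white_rest_center [([586.4, -356.9, 12.3], 0.46)]
mat_top [([624.4, 247.3, 4.0], 0.74)]
scene 387.05225875049575 [ 857.12001905 -533.13143198  778.67469181] [-2.49034078e+00 -1.35700541e-03  5.06943936e-01]
tongs_grip [([500.2, -18.8, 14.1], 0.81)]
tongs_tips [([573.4, -7.7, 10.8], 0.84)]
blue_rest_center [([620.4, -167.5, 8.4], 0.72)]
white_rest_center [([588.7, -355.1, 12.8], 0.73)]
mat_top [([624.7, 247.8, 8.9], 0.71)]
```

View pics/top0.png

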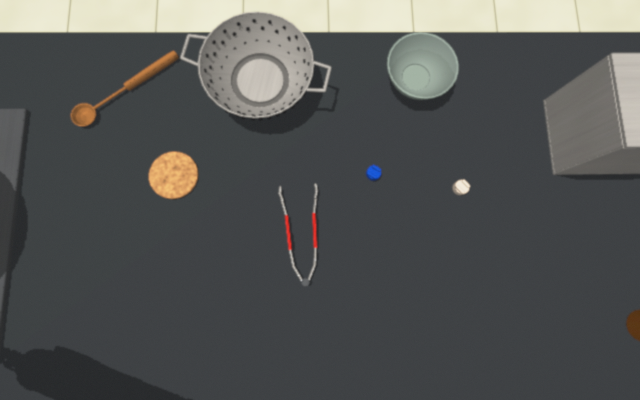

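View pics/scene0.png

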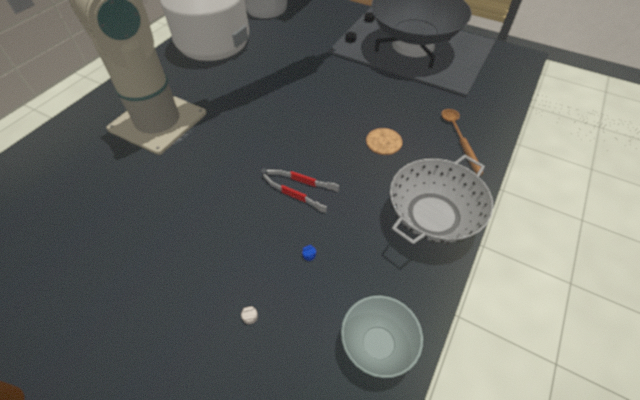

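Top view: the tongs' post is at (306,283), the tips at about (281,188) and (316,185), and the red grips at (289,232) and (314,230). Blue is at (374,172), white at (461,187) and the mat at (173,175). The networks' positions agree with this. Next I'll refine with colour masks and the calibration.

```bash
cat > h.py <<'E'
from cell import ctrl
import cv2,numpy as np
from scipy.spatial.transform import Rotation as R
def ray(im,px,z):
    d=R.from_euler("xyz",im["orientation"]).apply([(px[0]-im["cx"])/im["fx"],(px[1]-im["cy"])/im["fy"],1.])
    o=np.array(im["origin"]);return o+d*(z-o[2])/d[2]
def blobs(im,col,n):
    f=cv2.cvtColor(im["frame"],cv2.COLOR_RGB2HSV).astype(int);h,s,v=f[...,0],f[...,1],f[...,2]
    m=((h<6)|(h>172))&(s>150)&(v>90) if col=="red" else (abs(h-115)<12)&(s>150)&(v>80)
    k,l,st,c=cv2.connectedComponentsWithStats(m.astype(np.uint8))
    return sorted([(st[i,4],c[i]) for i in range(1,k)],key=lambda t:-t[0])[:n]
def to(xyz,yaw_deg):
    """rows' travel (cm) and angular (deg) from here to TCP xyz, tool down, tool x at yaw_deg"""
    s=ctrl.read_state();r=R.from_euler("xyz",s["tool_rot"])
    t=R.from_euler("xyz",[np.pi,0,np.radians(yaw_deg)])
    print("travel",np.round(r.inv().apply(np.array(xyz)-s["eef_pos"])/10,2),"angular",np.round((r.inv()*t).as_rotvec(degrees=True),2),"clock",round(s["clock"],2))
def st():
    s=ctrl.read_state();print({k:np.round(s[k],2).tolist() for k in ("clock","eef_pos","tool_rot","force","width","qpos")})
E
python3 - <<'E'
from h import *
for c in ("top","scene"):
    im=ctrl.get_image(c)
    b=blobs(im,"red",3);print(c,[x[0] for x in b])
    p=[ray(im,x[1],15) for x in b[:2]];print("grips",p,"mid",(p[0]+p[1])/2)
    for x in blobs(im,"blue",1): print("blue",x[0],ray(im,x[1],14))
    if c=="top":
        for n,q,z in(("post",(306,283),12),("tipL",(280.5,188),15),("tipR",(316,186),15)):print(n,ray(im,q,z))
    m=ctrl.regions_of(c,"mat_top")
    if m: y,x=np.nonzero(m[0]["region"]);print("mat",ray(im,(x.mean(),y.mean()),8))
to([503,-16,120],94.6)
E
```

```text
top [np.int32(133), np.int32(133)]
grips [array([502.64434762, -43.08283502,  15.        ]), array([498.79324537,  10.03152069,  15.        ])] mid [500.71879649 -16.52565717  15.        ]
blue 183 [ 620.96983983 -168.59078015   14.        ]
post [397.79464112 -24.98335458  12.        ]
tipL [589.70212133  24.84380501  15.        ]
tipR [593.02812295 -48.25251729  15.        ]
mat [621.37347198 246.57518671   8.        ]
scene [np.int32(163), np.int32(163)]
grips [array([499.32792099,   9.13545074,  15.        ]), array([502.68755799, -43.48867789,  15.        ])] mid [501.00773949 -17.17661358  15.        ]
blue 159 [ 622.1666911  -170.58866724   14.        ]
mat [625.74921649 244.34862824   8.        ]
travel [-45.55  46.41  11.13] angular [ -0.    -0.   -29.17] clock 0.8
```

Both cameras agree: the grip is at (501,-17) with heading 4°, and the post and tips give the same heading. Moving above it.

```bash
python3 -m creep '[{"hand":1,"travel":[-15,15,3.5],"angular":[0,0,-10]},{"hand":1,"travel":[-30,31,7],"angular":[0,0,-20]},{"hand":1,"travel":[-45.7,46.3,11],"angular":[0,0,-28.6]},{"hand":1,"travel":[-45.7,46.3,11],"angular":[0,0,-28.6]},{"hand":1,"travel":[-45.7,46.3,11],"angular":[0,0,-28.6]},{"hand":1,"travel":[-45.7,46.3,11],"angular":[0,0,-28.6]},{"hand":1,"travel":[-45.7,46.3,11],"angular":[0,0,-28.6]},{"hand":1,"travel":[-45.7,46.3,11],"angular":[0,0,-28.6]},{"hand":1,"travel":[-45.7,46.3,11],"angular":[0,0,-28.6]},{"hand":1,"travel":[-45.7,46.3,11],"angular":[0,0,-28.6]},{"hand":1,"travel":[-45.7,46.3,11],"angular":[0,0,-28.6]},{"hand":1,"travel":[-45.7,46.3,11],"angular":[0,0,-28.6]},{"hand":1,"travel":[-45.7,46.3,11],"angular":[0,0,-28.6]},{"hand":1,"travel":[-45.7,46.3,11],"angular":[0,0,-28.6]},{"hand":1,"travel":[-45.7,46.3,11],"angular":[0,0,-28.6]},{"hand":1,"travel":[-45.7,46.3,11],"angular":[0,0,-28.6]},{"hand":1,"travel":[-45.7,46.3,11],"angular":[0,0,-28.6]},{"hand":1,"travel":[-45.7,46.3,11],"angular":[0,0,-28.6]},{"hand":1,"travel":[-45.7,46.3,11],"angular":[0,0,-28.6]},{"hand":1,"travel":[-45.7,46.3,11],"angular":[0,0,-28.6]}]'
python3 - <<'E'
from h import *
st()
im=ctrl.get_image("wrist");cv2.imwrite("pics/w1.png",im["frame"][:,:,::-1])
p=[ray(im,x[1],15) for x in blobs(im,"red",2)];print(p,(p[0]+p[1])/2)
print(ctrl.spot_point("wrist","tongs_grip"))
to([501,-17,3],94)
E
```

```text
clock: 2.8
eef_pos: [501.2, -16.2, 121.5]
tool_rot: [3.141, -0.0, 1.643]
force: [0.7, -0.4, 0.2]
width: 85.2
{'clock': 2.8, 'eef_pos': [501.24, -16.16, 121.47], 'tool_rot': [3.14, -0.0, 1.64], 'force': [0.72, -0.44, 0.24], 'width': 85.23, 'qpos': [0.07, 0.59, -0.13, 2.03, 0.14, 0.53, 1.48]}
[array([500.48098401, -43.34091261,  15.        ]), array([497.09909533,   9.70855031,  15.        ])] [498.79003967 -16.81618115  15.        ]
[]
travel [-0.04 -0.04 11.84] angular [ 0.01 -0.    0.07] clock 2.9
```

View pics/w1.png

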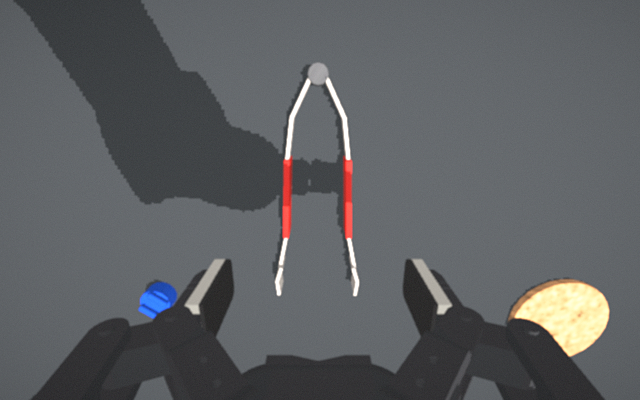

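The wrist view shows the tongs centred between the jaws, with the grips at (287,198) and (348,198) and the post at (318,73). Descending and pressing to about 50 mm.

```bash
python3 -m creep '[{"hand":1,"travel":[0,0,4],"angular":[0,0,0]},{"hand":1,"travel":[0,0,8],"angular":[0,0,0]},{"hand":1,"travel":[0,0,10.5],"angular":[0,0,0]},{"hand":1,"travel":[0,0,11.7],"angular":[0,0,0]},{"hand":1,"travel":[0,0,11.7],"angular":[0,0,0]},{"hand":1,"travel":[0,0,11.7],"angular":[0,0,0]},{"hand":0.7,"travel":[0,0,11.7],"angular":[0,0,0]},{"hand":0.65,"travel":[0,0,11.7],"angular":[0,0,0]},{"hand":0.6,"travel":[0,0,11.7],"angular":[0,0,0]},{"hand":0.585,"travel":[0,0,11.7],"angular":[0,0,0]},{"hand":0.585,"travel":[0,0,11.7],"angular":[0,0,0]},{"hand":0.585,"travel":[0,0,11.7],"angular":[0,0,0]},{"hand":0.585,"travel":[0,0,11.7],"angular":[0,0,0]}]'; python3 -c "
from h import *
st();to([542,-175,70],90)"
```

```text
clock: 4.2
eef_pos: [502.7, -16.5, 5.8]
tool_rot: [3.138, 0.0, 1.642]
force: [-1.2, 0.2, 7.1]
width: 50.2
{'clock': 4.2, 'eef_pos': [502.69, -16.48, 5.83], 'tool_rot': [3.14, 0.0, 1.64], 'force': [-1.16, 0.19, 7.11], 'width': 50.25, 'qpos': [0.02, 0.8, -0.07, 2.08, 0.19, 0.27, 1.43]}
travel [-16.09   2.82  -6.41] angular [ 0.19 -0.01  4.06] clock 4.2
```

```bash
python3 -m creep '[{"hand":0.585,"travel":[0,0,-1],"angular":[0,0,0]},{"hand":0.585,"travel":[0,0,-3],"angular":[0,0,0]},{"hand":0.585,"travel":[0,0,-5],"angular":[0,0,0]},{"hand":0.585,"travel":[0,0,-6.4],"angular":[0,0,0]},{"hand":0.585,"travel":[0,0,-6.4],"angular":[0,0,0]},{"hand":0.585,"travel":[0,0,-6.4],"angular":[0,0,0]}]'
python3 - <<'E'
from h import *
st()
for c in ("wrist","scene"):
    im=ctrl.get_image(c);cv2.imwrite(f"pics/{c}2.png",im["frame"][:,:,::-1])
    for t in("tongs_grip","tongs_tips"):print(c,t,[(np.round(d["at"],1).tolist(),round(d["confidence"],2)) for d in ctrl.spot_point(c,t)])
a=cv2.imread("pics/wrist2.png");b=cv2.imread("pics/scene2.png")[100:300,200:420]
cv2.imwrite("pics/m2.png",np.hstack([cv2.resize(a,(400,250)),cv2.resize(b,(275,250))]))
E
```

```text
clock: 4.8
eef_pos: [502.6, -16.6, 70.3]
tool_rot: [3.137, 0.0, 1.641]
force: [-0.5, -0.2, -1.4]
width: 50.2
{'clock': 4.8, 'eef_pos': [502.57, -16.65, 70.31], 'tool_rot': [3.14, 0.0, 1.64], 'force': [-0.48, -0.16, -1.38], 'width': 50.16, 'qpos': [0.05, 0.68, -0.11, 2.06, 0.17, 0.41, 1.45]}
wrist tongs_grip []
wrist tongs_tips []
scene tongs_grip [([498.8, -16.5, 75.9], 0.76)]
scene tongs_tips [([577.0, -7.2, 72.7], 0.66), ([499.3, -16.7, 74.6], 0.54)]
```

View pics/m2.png

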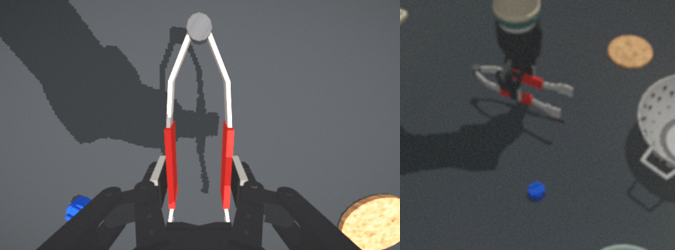

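The tongs are held and roughly level: the post is at (200,27) and the grips sit between the pads. Moving over the blue rest.

```bash
python3 -c "
from h import *
to([543,-169.5,70],90)"
```

```text
travel [-15.55   3.01  -0.08] angular [ 0.11 -0.    4.06] clock 5.1
```

```bash
python3 -m creep '[{"hand":0.585,"travel":[-2,0.4,0],"angular":[0,0,1]},{"hand":0.585,"travel":[-5,1,0],"angular":[0,0,1.5]},{"hand":0.585,"travel":[-8,1.6,0],"angular":[0,0,2]},{"hand":0.585,"travel":[-11,2.2,0],"angular":[0,0,3]},{"hand":0.585,"travel":[-14,2.7,0],"angular":[0,0,4]},{"hand":0.585,"travel":[-15.55,3,0],"angular":[0,0,4]},{"hand":0.585,"travel":[-15.55,3,0],"angular":[0,0,4]},{"hand":0.585,"travel":[-15.55,3,0],"angular":[0,0,4]},{"hand":0.585,"travel":[-15.55,3,0],"angular":[0,0,4]},{"hand":0.585,"travel":[-15.55,3,0],"angular":[0,0,4]}]'
python3 - <<'E'
from h import *
st()
for c in ("top","scene"):
    im=ctrl.get_image(c);cv2.imwrite(f"pics/{c}3.png",im["frame"][:,:,::-1])
    for t in("tongs_grip","tongs_tips"):print(c,t,[(np.round(d["at"],1).tolist(),round(d["confidence"],2)) for d in ctrl.spot_point(c,t)])
    for x in blobs(im,"blue",1): print("blue",x[0],x[1],ray(im,x[1],14))
a=cv2.imread("pics/top3.png")[120:280,310:470];b=cv2.imread("pics/scene3.png")[170:330,220:380]
cv2.imwrite("pics/m3.png",np.hstack([cv2.resize(a,(400,400)),cv2.resize(b,(400,400))]))
E
```

```text
clock: 6.1
eef_pos: [542.8, -167.5, 69.2]
tool_rot: [3.14, -0.001, 1.575]
force: [-0.3, 0.1, -0.6]
width: 49.9
{'clock': 6.1, 'eef_pos': [542.81, -167.47, 69.24], 'tool_rot': [3.14, -0.0, 1.57], 'force': [-0.34, 0.13, -0.58], 'width': 49.87, 'qpos': [0.34, 0.74, -0.15, 1.88, 0.19, 0.54, 1.65]}
top tongs_grip [([544.7, -167.2, 75.9], 0.95)]
top tongs_tips [([626.7, -166.4, 72.9], 0.58)]
blue 165 [373.17575758 172.02424242] [ 621.60132997 -168.27656965   14.        ]
scene tongs_grip [([538.5, -170.2, 74.7], 0.6)]
scene tongs_tips [([619.3, -164.3, 76.9], 0.88)]
blue 119 [309.73109244 253.5210084 ] [ 625.67169881 -171.97439278   14.        ]
```

View pics/m3.png

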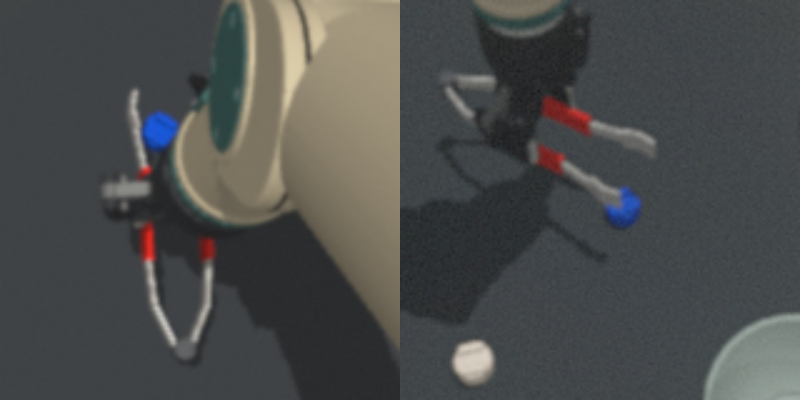

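Run:
```python
from h import *
t=ctrl.get_image("top");s=ctrl.get_image("scene")
print(ray(t,(363.6,157.5),80),ray(s,(322,230.5),80),ray(s,(309.5,250),80), "post",ray(t,(310+185/2.5,120+350/2.5),80))
to([541.5,-169,20],90)
to([541.5,-169,11],90)
```

```text
[ 634.56924098 -138.8419353    80.        ] [ 640.50389131 -142.16716758   80.        ] [ 641.09311819 -196.25716945   80.        ] post [ 439.0352234  -168.75786482   80.        ]
travel [ 0.04 -0.15  4.93] angular [ 0.12 -0.01  0.07] clock 6.5
travel [ 0.04 -0.16  5.83] angular [ 0.12 -0.01  0.07] clock 6.5
```

```bash
python3 -m creep '[{"hand":0.585,"travel":[0.15,0,0.5],"angular":[0.1,0,0]},{"hand":0.585,"travel":[0.15,0,1.5],"angular":[0.1,0,0]},{"hand":0.585,"travel":[0.15,0,2.5],"angular":[0.1,0,0]},{"hand":0.585,"travel":[0.15,0,3.5],"angular":[0.1,0,0]},{"hand":0.585,"travel":[0.15,0,4.4],"angular":[0.1,0,0]},{"hand":0.585,"travel":[0.15,0,5.1],"angular":[0.1,0,0]},{"hand":0.585,"travel":[0.15,0,5.6],"angular":[0.1,0,0]},{"hand":0.585,"travel":[0.15,0,5.8],"angular":[0.1,0,0]},{"hand":0.585,"travel":[0.15,0,5.8],"angular":[0.1,0,0]},{"hand":0.585,"travel":[0.15,0,5.8],"angular":[0.1,0,0]}]'
python3 - <<'E'
from h import *
st()
for c in ("top","scene"):
    im=ctrl.get_image(c);cv2.imwrite(f"pics/{c}4.png",im["frame"][:,:,::-1])
    for x in blobs(im,"blue",1): print("blue",x[0],x[1],ray(im,x[1],14))
a=cv2.imread("pics/top4.png")[120:280,310:470];b=cv2.imread("pics/scene4.png")[200:300,250:350]
cv2.imwrite("pics/m4.png",np.hstack([cv2.resize(a,(400,400)),cv2.resize(b,(400,400))]))
E
```

```text
clock: 7.5
eef_pos: [543.3, -168.0, 11.6]
tool_rot: [3.141, -0.0, 1.572]
force: [0.0, -0.4, -0.5]
width: 50.1
{'clock': 7.5, 'eef_pos': [543.35, -167.96, 11.58], 'tool_rot': [3.14, -0.0, 1.57], 'force': [0.0, -0.43, -0.49], 'width': 50.1, 'qpos': [0.32, 0.84, -0.12, 1.89, 0.21, 0.42, 1.63]}
blue 150 [372.38       171.55333333] [ 622.62977834 -166.65149451   14.        ]
blue 155 [309.03225806 251.72258065] [ 621.99176612 -168.77003972   14.        ]
```

View pics/m4.png

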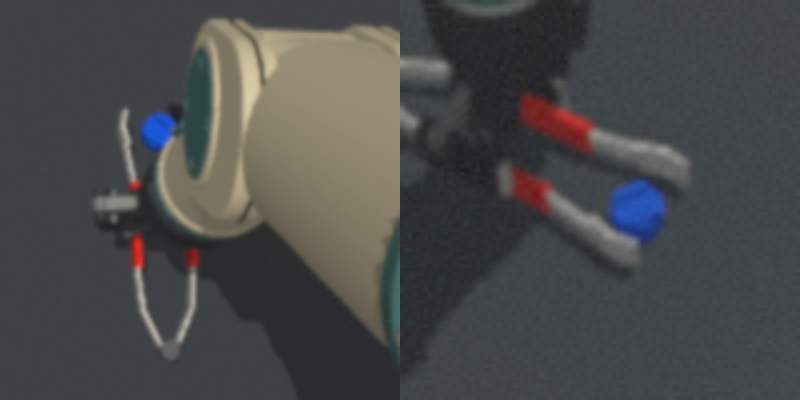

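The scene crop shows the rest at (637,210), between the paddles and at about their pinching centre. Squeezing slowly.

```bash
python3 -m creep '[{"hand":0.54,"travel":[0,0,0],"angular":[0,0,0]},{"hand":0.5,"travel":[0,0,0],"angular":[0,0,0]},{"hand":0.47,"travel":[0,0,0],"angular":[0,0,0]},{"hand":0.45,"travel":[0,0,0],"angular":[0,0,0]},{"hand":0.43,"travel":[0,0,0],"angular":[0,0,0]},{"hand":0.41,"travel":[0,0,0],"angular":[0,0,0]},{"hand":0.4,"travel":[0,0,0],"angular":[0,0,0]},{"hand":0.39,"travel":[0,0,0],"angular":[0,0,0]},{"hand":0.39,"travel":[0,0,0],"angular":[0,0,0]},{"hand":0.39,"travel":[0,0,0],"angular":[0,0,0]}]'; python3 -c "
from h import *
st()"
```

```text
clock: 8.6
eef_pos: [543.4, -168.0, 11.7]
tool_rot: [3.141, 0.0, 1.572]
force: [0.0, -0.7, -0.5]
width: 34.1
{'clock': 8.6, 'eef_pos': [543.36, -168.04, 11.71], 'tool_rot': [3.14, 0.0, 1.57], 'force': [0.04, -0.7, -0.52], 'width': 34.1, 'qpos': [0.32, 0.84, -0.12, 1.89, 0.21, 0.42, 1.63]}
```

```bash
python3 -m creep '[{"hand":0.37,"travel":[0,0,0],"angular":[0,0,0]},{"hand":0.35,"travel":[0,0,0],"angular":[0,0,0]},{"hand":0.35,"travel":[0,0,0],"angular":[0,0,0]},{"hand":0.35,"travel":[0,0,0],"angular":[0,0,0]},{"hand":0.35,"travel":[0,0,-0.5],"angular":[0,0,0]},{"hand":0.35,"travel":[0,0,-1],"angular":[0,0,0]},{"hand":0.35,"travel":[0,0,-2],"angular":[0,0,0]},{"hand":0.35,"travel":[0,0,-3],"angular":[0,0,0]},{"hand":0.35,"travel":[0,0,-4],"angular":[0,0,0]},{"hand":0.35,"travel":[0,0,-5],"angular":[0,0,0]},{"hand":0.35,"travel":[0,0,-5],"angular":[0,0,0]},{"hand":0.35,"travel":[0,0,-5],"angular":[0,0,0]}]'
python3 - <<'E'
from h import *
st()
for c in ("top","scene"):
    im=ctrl.get_image(c);cv2.imwrite(f"pics/{c}5.png",im["frame"][:,:,::-1])
    for t in("tongs_grip","tongs_tips","blue_rest_center"):print(c,t,[(np.round(d["at"],1).tolist(),round(d["confidence"],2)) for d in ctrl.spot_point(c,t)])
a=cv2.imread("pics/top5.png")[120:280,310:470];b=cv2.imread("pics/scene5.png")[170:300,240:370]
cv2.imwrite("pics/m5.png",np.hstack([cv2.resize(a,(400,400)),cv2.resize(b,(400,400))]))
to([544,246,62],90)
E
```

```text
clock: 9.8
eef_pos: [543.5, -168.1, 62.1]
tool_rot: [3.14, 0.0, 1.572]
force: [-0.2, 0.9, -1.5]
width: 32.9
{'clock': 9.8, 'eef_pos': [543.52, -168.13, 62.13], 'tool_rot': [3.14, 0.0, 1.57], 'force': [-0.19, 0.87, -1.54], 'width': 32.94, 'qpos': [0.34, 0.75, -0.14, 1.88, 0.19, 0.52, 1.64]}
top tongs_grip [([540.7, -167.6, 62.5], 0.66)]
top tongs_tips [([624.5, -167.1, 64.8], 0.65)]
top blue_rest_center [([621.4, -168.7, 56.2], 0.56)]
scene tongs_grip [([537.1, -168.0, 66.5], 0.98), ([621.0, -165.0, 59.0], 0.32)]
scene tongs_tips [([614.0, -162.9, 63.6], 0.95)]
scene blue_rest_center [([619.2, -168.6, 60.7], 0.47)]
travel [41.4   0.13 -0.06] angular [ 0.03 -0.    0.07] clock 10.2
```

View pics/m5.png

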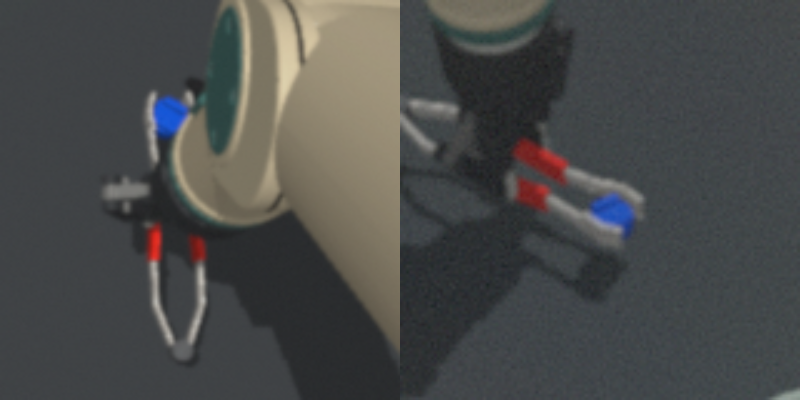

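The rest is nipped and clear of the counter: blue at (168,117) top and (613,215) scene. Carrying it to the mat, with TCP target (546,247).

```bash
python3 -m creep '[{"hand":0.35,"travel":[0.8,0,0],"angular":[0,0,0]},{"hand":0.35,"travel":[2.4,0,0],"angular":[0,0,0]},{"hand":0.35,"travel":[5,0,0],"angular":[0,0,0]},{"hand":0.35,"travel":[8,0.1,0],"angular":[0,0,0]},{"hand":0.35,"travel":[11,0.1,0],"angular":[0,0,0]},{"hand":0.35,"travel":[14,0.1,0],"angular":[0,0,0]},{"hand":0.35,"travel":[17,0.1,0],"angular":[0,0,0]},{"hand":0.35,"travel":[20,0.1,0],"angular":[0,0,0]},{"hand":0.35,"travel":[23,0.1,0],"angular":[0,0,0]},{"hand":0.35,"travel":[26,0.2,0],"angular":[0,0,0]},{"hand":0.35,"travel":[29,0.2,0],"angular":[0,0,0]},{"hand":0.35,"travel":[32,0.2,0],"angular":[0,0,0]},{"hand":0.35,"travel":[35,0.2,0],"angular":[0,0,0]},{"hand":0.35,"travel":[37.5,0.25,0],"angular":[0,0,0]},{"hand":0.35,"travel":[39.5,0.25,0],"angular":[0,0,0]},{"hand":0.35,"travel":[40.8,0.25,0],"angular":[0,0,0]},{"hand":0.35,"travel":[41.5,0.25,0],"angular":[0,0,0]},{"hand":0.35,"travel":[41.5,0.25,0],"angular":[0,0,0]},{"hand":0.35,"travel":[41.5,0.25,0],"angular":[0,0,0]},{"hand":0.35,"travel":[41.5,0.25,0],"angular":[0,0,0]}]'
python3 - <<'E'
from h import *
st()
for c in ("top","scene"):
    im=ctrl.get_image(c);cv2.imwrite(f"pics/{c}6.png",im["frame"][:,:,::-1])
    for x in blobs(im,"blue",1): print("blue",x[0],x[1],ray(im,x[1],63))
    for t in("tongs_tips","blue_rest_center","mat_top"):print(c,t,[(np.round(d["at"],1).tolist(),round(d["confidence"],2)) for d in ctrl.spot_point(c,t)])
a=cv2.imread("pics/top6.png")[100:260,110:270];b=cv2.imread("pics/scene6.png")[80:210,300:430]
cv2.imwrite("pics/m6.png",np.hstack([cv2.resize(a,(400,400)),cv2.resize(b,(400,400))]))
to([546,247,21],90)
E
```

```text
clock: 12.2
eef_pos: [545.4, 245.3, 61.4]
tool_rot: [3.141, 0.001, 1.57]
force: [0.6, -0.2, -1.3]
width: 33.1
{'clock': 12.2, 'eef_pos': [545.39, 245.3, 61.37], 'tool_rot': [3.14, 0.0, 1.57], 'force': [0.65, -0.22, -1.33], 'width': 33.08, 'qpos': [-0.44, 0.78, -0.04, 1.8, 0.06, 0.57, 1.05]}
blue 141 [163.53900709 167.9787234 ] [622.19665637 247.64312116  63.        ]
top tongs_tips [([626.1, 247.4, 62.1], 0.62)]
top blue_rest_center [([622.0, 243.7, 57.9], 0.63), ([625.6, 246.4, 64.1], 0.21)]
top mat_top [([624.0, 245.1, 2.6], 0.69)]
blue 18 [386.77777778 122.94444444] [620.96960578 257.41478297  63.        ]
scene tongs_tips [([620.6, 248.9, 64.8], 0.74)]
scene blue_rest_center [([620.7, 247.3, 59.1], 0.56)]
scene mat_top [([624.3, 247.0, 9.3], 0.8)]
travel [0.01 0.08 4.05] angular [ 0.03 -0.    0.06] clock 12.6
```

View pics/m6.png

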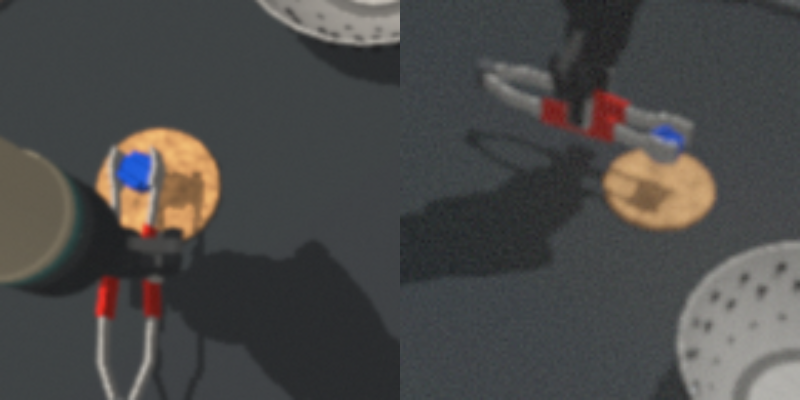

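Blue at (137,171) in the top crop hangs over the mat. Lowering.

```bash
python3 -m creep '[{"hand":0.35,"travel":[0.05,0.1,0.6],"angular":[0,0,0]},{"hand":0.35,"travel":[0.05,0.1,1.4],"angular":[0,0,0]},{"hand":0.35,"travel":[0.05,0.1,2.2],"angular":[0,0,0]},{"hand":0.35,"travel":[0.05,0.1,2.9],"angular":[0,0,0]},{"hand":0.35,"travel":[0.05,0.1,3.4],"angular":[0,0,0]},{"hand":0.35,"travel":[0.05,0.1,3.7],"angular":[0,0,0]},{"hand":0.35,"travel":[0.05,0.1,3.9],"angular":[0,0,0]},{"hand":0.35,"travel":[0.05,0.1,3.9],"angular":[0,0,0]},{"hand":0.35,"travel":[0.05,0.1,3.9],"angular":[0,0,0]},{"hand":0.35,"travel":[0.05,0.1,3.9],"angular":[0,0,0]}]'; python3 -c "
from h import *
st()"
```

```text
clock: 13.6
eef_pos: [546.5, 247.5, 22.8]
tool_rot: [3.14, -0.0, 1.572]
force: [0.1, -1.0, -1.3]
width: 33.2
{'clock': 13.6, 'eef_pos': [546.46, 247.5, 22.77], 'tool_rot': [3.14, -0.0, 1.57], 'force': [0.13, -1.04, -1.26], 'width': 33.21, 'qpos': [-0.45, 0.84, -0.04, 1.8, 0.06, 0.5, 1.04]}
```

No contact yet. Lowering in 1 mm steps.

```bash
python3 -m creep '[{"hand":0.35,"travel":[0,0,0.1],"angular":[0,0,0]},{"hand":0.35,"travel":[0,0,0.15],"angular":[0,0,0]},{"hand":0.35,"travel":[0,0,0.2],"angular":[0,0,0]},{"hand":0.35,"travel":[0,0,0.2],"angular":[0,0,0]},{"hand":0.35,"travel":[0,0,0.2],"angular":[0,0,0]}]'; python3 -m creep '[{"hand":0.35,"travel":[0,0,0.1],"angular":[0,0,0]},{"hand":0.35,"travel":[0,0,0.1],"angular":[0,0,0]},{"hand":0.35,"travel":[0,0,0.1],"angular":[0,0,0]}]'
```

```text
clock: 14.1
eef_pos: [546.5, 247.5, 20.8]
tool_rot: [3.14, -0.0, 1.572]
force: [0.9, -0.1, -0.9]
width: 32.9
clock: 14.4
eef_pos: [546.5, 247.6, 19.9]
tool_rot: [3.14, -0.0, 1.572]
force: [-0.2, -0.2, 0.1]
width: 32.9
```

```bash
python3 -m creep '[{"hand":0.35,"travel":[0,0,0.05],"angular":[0,0,0]},{"hand":0.35,"travel":[0,0,0.08],"angular":[0,0,0]},{"hand":0.35,"travel":[0,0,0.08],"angular":[0,0,0]}]'
```

```text
clock: 14.7
eef_pos: [546.4, 247.6, 19.1]
tool_rot: [3.14, -0.0, 1.572]
force: [-1.9, -0.3, 1.9]
width: 33.1
```

Contact with the mat, at about 3 N. Easing open slowly.

```bash
python3 -m creep '[{"hand":0.38,"travel":[0,0,0],"angular":[0,0,0]},{"hand":0.395,"travel":[0,0,0],"angular":[0,0,0]},{"hand":0.405,"travel":[0,0,0],"angular":[0,0,0]},{"hand":0.415,"travel":[0,0,0],"angular":[0,0,0]},{"hand":0.425,"travel":[0,0,0],"angular":[0,0,0]},{"hand":0.435,"travel":[0,0,0],"angular":[0,0,0]},{"hand":0.45,"travel":[0,0,0],"angular":[0,0,0]},{"hand":0.47,"travel":[0,0,0],"angular":[0,0,0]},{"hand":0.49,"travel":[0,0,0],"angular":[0,0,0]},{"hand":0.51,"travel":[0,0,0],"angular":[0,0,0]},{"hand":0.53,"travel":[0,0,0],"angular":[0,0,0]},{"hand":0.55,"travel":[0,0,0],"angular":[0,0,0]},{"hand":0.57,"travel":[0,0,0],"angular":[0,0,0]},{"hand":0.585,"travel":[0,0,0],"angular":[0,0,0]},{"hand":0.585,"travel":[0,0,0],"angular":[0,0,0]},{"hand":0.585,"travel":[0,0,0],"angular":[0,0,0]}]'
python3 - <<'E'
from h import *
st()
for c in ("top","scene"):
    im=ctrl.get_image(c);cv2.imwrite(f"pics/{c}7.png",im["frame"][:,:,::-1])
    for x in blobs(im,"blue",1): print("blue",x[0],x[1],ray(im,x[1],22))
    for t in("tongs_tips","blue_rest_center"):print(c,t,[(np.round(d["at"],1).tolist(),round(d["confidence"],2)) for d in ctrl.spot_point(c,t)])
a=cv2.imread("pics/top7.png")[100:260,110:270];b=cv2.imread("pics/scene7.png")[80:210,300:430]
cv2.imwrite("pics/m7.png",np.hstack([cv2.resize(a,(400,400)),cv2.resize(b,(400,400))]))
E
```

```text
clock: 16.3
eef_pos: [546.4, 247.6, 19.1]
tool_rot: [3.141, -0.0, 1.572]
force: [0.2, 0.2, -1.3]
width: 50.0
{'clock': 16.3, 'eef_pos': [546.37, 247.59, 19.1], 'tool_rot': [3.14, -0.0, 1.57], 'force': [0.19, 0.19, -1.34], 'width': 50.02, 'qpos': [-0.45, 0.85, -0.04, 1.8, 0.06, 0.49, 1.04]}
blue 149 [171.01342282 172.40268456] [623.37124262 246.83526027  22.        ]
top tongs_tips [([630.0, 246.8, 23.5], 0.6)]
top blue_rest_center []
blue 36 [384.77777778 136.08333333] [624.16386004 249.69725917  22.        ]
scene tongs_tips [([622.9, 252.1, 26.6], 0.63)]
scene blue_rest_center [([622.6, 251.0, 19.5], 0.48)]
```

View pics/m7.png

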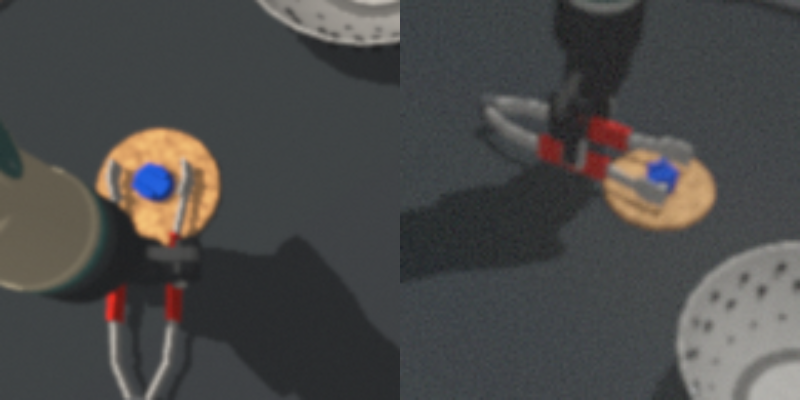

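The rest stands free at (153,181) in the top crop, centred on the mat, with both tips clear. Lifting straight up, then away.

```bash
python3 -m creep '[{"hand":0.585,"travel":[0,0,-0.5],"angular":[0,0,0]},{"hand":0.585,"travel":[0,0,-1.2],"angular":[0,0,0]},{"hand":0.585,"travel":[0,0,-2],"angular":[0,0,0]},{"hand":0.585,"travel":[0,0,-3],"angular":[0,0,0]},{"hand":0.585,"travel":[0,0,-4],"angular":[0,0,0]},{"hand":0.585,"travel":[0,0,-5],"angular":[0,0,0]},{"hand":0.585,"travel":[0,0,-5.5],"angular":[0,0,0]},{"hand":0.585,"travel":[0,0,-5.5],"angular":[0,0,0]},{"hand":0.585,"travel":[0,0,-5.5],"angular":[0,0,0]}]'; python3 -c "
from h import *
to([530,20,70],90)"
```

```text
clock: 17.5
eef_pos: [546.2, 247.5, 74.1]
tool_rot: [3.141, -0.0, 1.572]
force: [-0.1, -0.7, -1.4]
width: 49.7
travel [-22.75  -1.64   0.4 ] angular [ 0.05 -0.02  0.06] clock 17.5
```

```bash
python3 -m creep '[{"hand":0.585,"travel":[-1,0,0],"angular":[0,0,0]},{"hand":0.585,"travel":[-3,-0.2,0],"angular":[0,0,0]},{"hand":0.585,"travel":[-6,-0.4,0],"angular":[0,0,0]},{"hand":0.585,"travel":[-9,-0.6,0],"angular":[0,0,0]},{"hand":0.585,"travel":[-12,-0.9,0],"angular":[0,0,0]},{"hand":0.585,"travel":[-15,-1.1,0],"angular":[0,0,0]},{"hand":0.585,"travel":[-18,-1.3,0],"angular":[0,0,0]},{"hand":0.585,"travel":[-20.5,-1.5,0],"angular":[0,0,0]},{"hand":0.585,"travel":[-22,-1.6,0],"angular":[0,0,0]},{"hand":0.585,"travel":[-22.7,-1.6,0],"angular":[0,0,0]},{"hand":0.585,"travel":[-22.7,-1.6,0],"angular":[0,0,0]},{"hand":0.585,"travel":[-22.7,-1.6,2],"angular":[0,0,0]},{"hand":0.585,"travel":[-22.7,-1.6,3.5],"angular":[0,0,0]},{"hand":0.585,"travel":[-22.7,-1.6,4.7],"angular":[0,0,0]},{"hand":0.585,"travel":[-22.7,-1.6,5.6],"angular":[0,0,0]},{"hand":0.585,"travel":[-22.7,-1.6,6.2],"angular":[0,0,0]},{"hand":0.585,"travel":[-22.7,-1.6,6.2],"angular":[0,0,0]},{"hand":0.585,"travel":[-22.7,-1.6,6.2],"angular":[0,0,0]}]'
```

```text
clock: 19.3
eef_pos: [530.7, 20.7, 12.2]
tool_rot: [3.14, -0.0, 1.572]
force: [-0.4, 0.4, 0.5]
width: 50.1
```

```bash
python3 -m creep '[{"hand":0.585,"travel":[0,0,0.15],"angular":[0,0,0]},{"hand":0.585,"travel":[0,0,0.3],"angular":[0,0,0]},{"hand":0.585,"travel":[0,0,0.4],"angular":[0,0,0]},{"hand":0.585,"travel":[0,0,0.4],"angular":[0,0,0]},{"hand":0.585,"travel":[0,0,0.4],"angular":[0,0,0]}]'; python3 -c "
from h import *
st()"
```

```text
clock: 19.8
eef_pos: [530.7, 20.6, 8.2]
tool_rot: [3.14, -0.0, 1.572]
force: [-0.1, -0.7, -0.2]
width: 50.0
{'clock': 19.8, 'eef_pos': [530.74, 20.6, 8.25], 'tool_rot': [3.14, -0.0, 1.57], 'force': [-0.07, -0.68, -0.24], 'width': 49.99, 'qpos': [-0.05, 0.81, -0.06, 2.0, 0.14, 0.33, 1.34]}
```

```bash
python3 -m creep '[{"hand":0.585,"travel":[0,0,0.1],"angular":[0,0,0]},{"hand":0.585,"travel":[0,0,0.15],"angular":[0,0,0]},{"hand":0.585,"travel":[0,0,0.2],"angular":[0,0,0]},{"hand":0.585,"travel":[0,0,0.2],"angular":[0,0,0]},{"hand":0.585,"travel":[0,0,0.2],"angular":[0,0,0]}]'
```

```text
clock: 20.3
eef_pos: [530.8, 20.6, 6.3]
tool_rot: [3.14, -0.0, 1.572]
force: [0.7, 0.6, -0.7]
width: 50.0
```

```bash
python3 -m creep '[{"hand":0.585,"travel":[0,0,0.05],"angular":[0,0,0]},{"hand":0.585,"travel":[0,0,0.1],"angular":[0,0,0]},{"hand":0.585,"travel":[0,0,0.12],"angular":[0,0,0]},{"hand":0.585,"travel":[0,0,0.12],"angular":[0,0,0]}]'
```

```text
clock: 20.7
eef_pos: [530.9, 20.6, 5.6]
tool_rot: [3.14, -0.0, 1.572]
force: [-0.9, 1.0, 5.0]
width: 50.4
```

Resting on the counter at +5 N. Opening gently to release.

```bash
python3 -m creep '[{"hand":0.61,"travel":[0,0,0],"angular":[0,0,0]},{"hand":0.64,"travel":[0,0,0],"angular":[0,0,0]},{"hand":0.66,"travel":[0,0,0],"angular":[0,0,0]},{"hand":0.68,"travel":[0,0,0],"angular":[0,0,0]},{"hand":0.7,"travel":[0,0,0],"angular":[0,0,0]},{"hand":0.75,"travel":[0,0,0],"angular":[0,0,0]},{"hand":0.85,"travel":[0,0,0],"angular":[0,0,0]},{"hand":0.85,"travel":[0,0,0],"angular":[0,0,0]},{"hand":0.85,"travel":[0,0,0],"angular":[0,0,0]},{"hand":0.85,"travel":[0,0,-1],"angular":[0,0,0]},{"hand":0.85,"travel":[0,0,-2],"angular":[0,0,0]},{"hand":0.85,"travel":[0,0,-4],"angular":[0,0,0]},{"hand":0.85,"travel":[0,0,-7],"angular":[0,0,0]},{"hand":0.85,"travel":[0,0,-11],"angular":[0,0,0]},{"hand":0.85,"travel":[0,0,-15],"angular":[0,0,0]},{"hand":0.85,"travel":[0,5,-18],"angular":[0,0,0]},{"hand":0.85,"travel":[0,5,-18],"angular":[0,0,0]},{"hand":0.85,"travel":[0,5,-18],"angular":[0,0,0]},{"hand":0.85,"travel":[0,5,-18],"angular":[0,0,0]}]'
python3 - <<'E'
from h import *
st()
for c in ("top","scene"):
    im=ctrl.get_image(c);cv2.imwrite(f"pics/{c}8.png",im["frame"][:,:,::-1])
    for x in blobs(im,"blue",1): print("blue",x[0],x[1],ray(im,x[1],22))
    for t in("tongs_grip","tongs_tips","blue_rest_center","white_rest_center","mat_top"):print(c,t,[(np.round(d["at"],1).tolist(),round(d["confidence"],2)) for d in ctrl.spot_point(c,t)])
w=ctrl.get_image("wrist")["frame"][:,:,::-1]
b=cv2.imread("pics/scene8.png")[90:250,230:430]
cv2.imwrite("pics/m8.png",np.hstack([cv2.resize(w,(400,250)),cv2.resize(b,(400,320))[:250]]))
E
```

```text
clock: 22.6
eef_pos: [578.9, 20.5, 185.2]
tool_rot: [-3.141, -0.0, 1.572]
force: [-0.8, -0.5, -0.2]
width: 72.6
{'clock': 22.6, 'eef_pos': [578.93, 20.51, 185.16], 'tool_rot': [-3.14, -0.0, 1.57], 'force': [-0.83, -0.48, -0.21], 'width': 72.64, 'qpos': [-0.0, 0.58, -0.12, 1.77, 0.09, 0.8, 1.4]}
top tongs_grip []
top tongs_tips []
top blue_rest_center []
top white_rest_center [([587.2, -356.6, 13.1], 0.58)]
top mat_top []
blue 59 [384.28813559 137.61016949] [625.41519932 243.38977925  22.        ]
scene tongs_grip []
scene tongs_tips [([606.8, 23.8, 12.2], 0.86)]
scene blue_rest_center [([625.0, 251.7, 18.1], 0.68)]
scene white_rest_center [([588.3, -353.8, 11.6], 0.58)]
scene mat_top [([627.1, 248.5, 8.6], 0.58)]
```

View pics/m8.png

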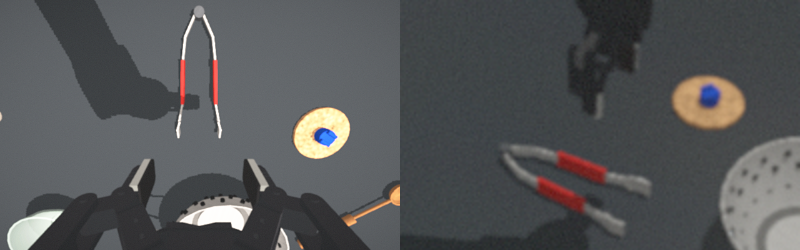

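The tongs lie flat and free, the blue rest stands on the mat, and the white rest hasn't moved. Handing in.

```bash
python3 -c "
from cell import ctrl
print(ctrl.finish_job())"
```

```text
the job is handed in; nothing more can be done
None
```

I moved the blue rest to the cork mat with the tongs and handed the job in at about 23 s of the 51 s allowed. I held the tongs by their red grips and the gripper never touched the rest. `finish_job()` reports no verdict.

- **Blue rest:** I nipped it with the grips at about 33 mm and lifted it 50 mm. I lowered it onto the mat until I felt about 3 N of contact, then eased the tongs open to 50 mm. The last pictures show it upright near the mat's centre, about (624, 247) mm against the mat at (624, 246.5).
- **Tongs:** I laid them on the bare counter near (530, 20) mm and let go. The last pictures show them flat and open, well clear of the mat and both rests. The arm finished clear above them.
- **White rest:** its position is the same as at the start, within 2 mm.
- **Checks that were weaker:** in the last top view the networks found neither the rest, the mat nor the tongs. The last checks on those rest on the scene and wrist pictures, where individual readings differed by a few mm. The force readings carried about 1 N of noise.

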